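# Set the bench air valve two turns open with its crank handle

### The job

Set the bench air valve for spraying: take the loose crank handle out of its drilled block, plug it upright and fully home into the socket on the red handwheel, and wind the wheel clockwise until the valve is shut against its stop. Then back it off exactly two full turns, never opening it further than that, and finish still gripping the handle, fully home in its socket, to hold the setting. Leave the other things on the bench undisturbed.

Things in the scene. Friction and masses are not known exactly. Their poses are not given: they have to be found in the camera images.
- handle_mid (a point): loose crank handle, upright round rod 114 mm long, 0.14 kg, parked in the drilled block; point on its axis in the black grip, 80 mm above the spigot's tip, 54 mm above the collar's underside, 34 mm below the top; z axis along it, upwards. The straight grip, 25 mm diameter, runs from 28 mm below this point to 24 mm above it. The handle turns freely in its socket while the wheel is wound
- handle_collar (a point): centre of the underside of the crank handle's steel collar (27 mm diameter, 5 mm thick), which rests on the socket's rim, or on the block, when the handle is fully home; z along the handle, upwards. Below it the steel spigot: 14 mm diameter, 26 mm long, the last 7 mm tapered to 7 mm diameter
- socket (a point): steel socket on the rim of the red handwheel; this point is the centre of its open upper end, about 154 mm above the bench, 52 mm from the wheel's axis; bore 17 mm diameter, 28 mm deep, outside 33 mm diameter; turns with the wheel; z axis up
- wheel_centre (a point): point on the axis of the red three-spoke handwheel (138 mm across with its socket) at the height of the socket's mouth; z up, x towards the socket. The wheel lies flat and keeps its height; the threaded steel stem in its middle rises 4 mm a turn as the valve opens: its top is 9 mm above this point when shut, 17 mm at two turns
- handwheel (a joint): turning angle of the handwheel from its closed stop, rad: 0 = shut against a hard stop, grows as the wheel is turned anticlockwise seen from above (opening), 2 pi a turn, hard end at 20.5. Starts between 0.5 and 1.5 turns open. Stiff packing: about 4 N at the handle turns it, it stays where it is left
- stand_hole (a point): centre of the mouth of the middle hole (17 mm diameter, 32 mm deep) in the top of the fixed hardwood block 70 x 110 x 45 mm high, in which the crank handle starts; the long side runs along this point's y axis
- valve: brass valve with steel pipe, pressure gauge and yoke on a fixed plywood board 100 x 220 x 18 mm; origin under the board's centre, below the wheel's axis; y axis along the pipe; all but the handwheel, stem and handle is lower than 130 mm
- tape_measure: bystander: yellow tape measure, 37 x 85 x 66 mm, loose; origin under its centre
- stain_tin: bystander: orange tin, 75 mm diameter, 56 mm high, loose; origin under its centre
- masking_roll: bystander: roll of masking tape lying flat, 105 mm diameter, 25 mm high, loose; origin under its centre

How it is judged:
By the outcome, as a careful person would: the job done as asked, in the order asked, and still so for the second after the job is handed in, while the arm keeps its last pose, push and grip.
It also fails if it takes over 72 s, if anything falls off the work surface, if the arm or the gripper's body presses on something with over 40 N, if the wrist force passes 120 N, or if a joint passes its speed limit or range.

### The arm

A 7-joint arm with a two-finger parallel gripper is mounted at the origin on the work surface; the furniture and walls round the work are solid. World frame = base frame: x ahead of the robot, y to its left, z up, the work surface at z = 0. Lengths are in m, angles in degrees, forces in N, time in s.
With the tool pointing down it reaches from about 0.425 to 0.875 m from the base axis. Payload 4.7 kg.
Tool frame: the origin (TCP) lies at the very end of the fingers, on their centre line; the grasp point (between the pads) lies 19 mm behind it; z points along the fingers, y is the line along which they close (so a half turn about z gives the same grasp; the last joint's range is limited). The gripper opens to 87 mm and grips with 3 to 60 N. Pads are 19 mm wide; open, the fingers measure 117 mm over their backs; the gripper's body (75 mm by 190 mm) begins 51 mm behind the grasp point.
Start: joints at [69.334, 18.392, -4.016, 83.108, 1.295, 78.541, -3.26], TCP at [0.238, -0.605, 0.223] pointing down, gripper open.
Joint ranges: [-163.93, 163.93], [-17.29, 119.83], [-79.2, 71.16], [3.27, 140.29], [-89.18, 269.18], [5.43, 117.66], [-154.24, 154.24]. Speed limits (degrees/s): [147.25, 147.25, 180, 180, 180, 180, 180].

### API

Orientations are given as [roll, pitch, yaw] about the fixed x, y, z axes, in that order (R = Rz(yaw) Ry(pitch) Rx(roll)).
In Python, from cell import telemetry, cams, env gives the robot as it stands.
- The arm moves only by the tool arm_command, never from a script. Its argument "series" is text: rows parted by semicolons, each of 5 numbers parted by spaces: the shift along the tool's x, y, z in mm, then the turn about the tool's z in rad, then the closure in counts, from 0 (fully open) to 255 (shut). A call has 1 to 20 rows; each row shifts and turns the commanded pose from where the row before left it, along the tool's axes as they then stand; what a row does not reach is not made up. A row lasts 1/12 s, in which the tool goes at most 41.7 mm and 7.16 degrees, less where a joint would pass 70% of its speed; a pose out of reach is approached as far as the arm can. A call is refused whole if a number of a shift passes 41.7 or a number of a turn 0.125, either way. A call with a gripper value outside its range is refused whole. The fingers move at their own pace and stop on an object; "squeeze" is the grip in N (left out, the last holds). Time passes only in rows, so rows that do not move let the fingers close. It gives the time, the measured TCP pose, the force, the opening and the grip force at its end, in the units of the state.
- telemetry.get_obs(): the state, without advancing time (a new reading comes with each control period).
- cams.read_camera(name): name is "scene" or "top" or "wrist"; returns the picture (480x640x3 uint8, blue, green, red); there is no depth.
- cams.calibration(name): a dict with "K" (3x3 intrinsics, pixels), "dist" ([k1, k2, p1, p2, k3] as OpenCV has them; the pictures are not rectified), "origin" and "rotation" of the camera in the world; the wrist camera has in their place "hand_eye" (4x4, takes a point from camera to tool coordinates, whose origin is the TCP and whose axes are the flange's). Camera axes: x right, y down, z forward; pixel columns grow to the right and rows downward; lengths in m; the calibration is good to about 2 mm. A picture is of the moment at which its call begins: read the wrist's pose just before it. calibration takes no time and is no camera call.
- env.sign_off(): hands the job in; it is judged then, once.
The state is a dict: "time_s": time; "qpos": joint angles; "joint_velocities": joint speeds; "effort": joint torques, N m; "tool_pos": TCP position; "tool_rot": TCP orientation; "force": force on the tool from outside, world axes, zero at the start; "wrist_torque": the same for the moment, N m; "grip_width": finger opening in m; "grasp_force": force on a finger pad.
Only numpy, scipy, OpenCV 4.12 (cv2) and the standard library are available. Lean on these libraries where they do the work, as an engineer would, in place of code of your own. Each camera call takes 0.05 s, during which the arm holds its last target. There are 200 camera calls.

## Working session

There is one attempt and no reset: what is moved stays moved. The work goes in short steps, Python scripts to look and compute and a tool call to move; the robot and the scene stay as the last step left them, time stands still between calls to the robot, and variables do not carry over. Pictures are saved under pics/ and viewed, at most 10 in all, crops included, and the job is handed in when it is done.

Besides the shell and the picture viewer there is one more tool, called as name(argument=value, ...) on one line, values as JSON. arm_command: Moves the arm, as the interface text tells. Its arguments: {"type":"object","properties":{"series":{"type":"string"},"squeeze":{"type":"number"}},"required":["series"]}

```bash
mkdir -p pics; ls; python3 - <<'E'
from cell import telemetry,cams,env
import cv2
print(telemetry.get_obs())
for n in("scene","top"):
    cv2.imwrite(f"pics/{n}0.png",cams.read_camera(n)); c=cams.calibration(n);print(n,c)
print(cams.calibration("wrist"))
E
```

```text
pics
{'time_s': 0.0, 'qpos': array([69.33341101, 18.44077428, -4.01466094, 83.17709803,  1.29315365,
       78.54039699, -3.26032052]), 'joint_velocities': array([-0.09291165,  0.01040977, -0.01834844, -0.01736591, -0.02780569,
        0.07963264,  0.03312992]), 'effort': array([ 5.74469232e-04, -4.91284740e+01, -4.03621383e-01, -3.12527883e+01,
       -6.39656698e-02,  4.37753170e-02,  1.75606178e-04]), 'tool_pos': array([ 0.23770102, -0.60436386,  0.22142271]), 'tool_rot': array([-1.79886871e+02,  4.30187328e-03,  2.14748764e+01]), 'force': array([-0.01638979,  0.22930094,  0.0052275 ]), 'wrist_torque': array([ 0.03596968, -0.00598236, -0.00572532]), 'grasp_force': 0.0, 'grip_width': 0.08737495721018906}
scene {'K': array([[585.80111013,   0.        , 321.00910367],
       [  0.        , 585.80111013, 242.72945547],
       [  0.        ,   0.        ,   1.        ]]), 'dist': array([0.05100347, 0.        , 0.        , 0.        , 0.        ]), 'origin': array([-0.47775721,  0.86761537,  0.92682192]), 'rotation': array([-120.24789102,   -0.38818657, -137.49097151])}
top {'K': array(
[... 246 characters left out ...]
([ 0.212128  , -0.16070578,  1.47246792]), 'rotation': array([-168.862807  ,    0.37002918,  -89.12113033])}
{'K': array([[339.43623073,   0.        , 328.49614313],
       [  0.        , 339.43623073, 246.24591461],
       [  0.        ,   0.        ,   1.        ]]), 'dist': array([-0.0458995,  0.       ,  0.       ,  0.       ,  0.       ]), 'hand_eye': array([[ 6.61422728e-04, -9.62956446e-01, -2.69656163e-01,
         7.24797488e-02],
       [ 9.99999781e-01,  6.36272358e-04,  1.80674585e-04,
        -1.17296510e-04],
       [-2.40699303e-06, -2.69656224e-01,  9.62956656e-01,
        -1.61460524e-01],
       [ 0.00000000e+00,  0.00000000e+00,  0.00000000e+00,
         1.00000000e+00]])}
```

View pics/scene0.png

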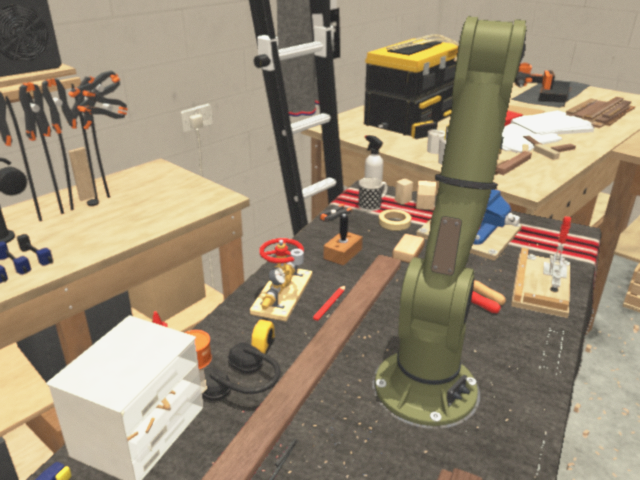

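View pics/top0.png

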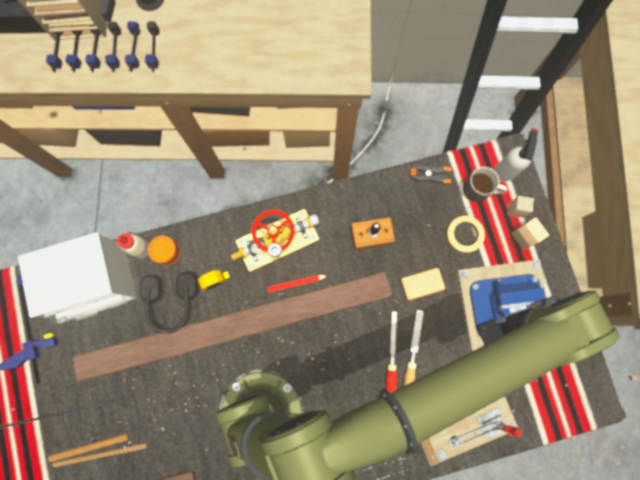

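The scene view shows the valve and red wheel around (282,250) and the handle block at (343,245). In the top view, the wheel centre is near (273,231), the socket near (275,250), the handle top near (376,228), the tape measure at (213,279) and the tin at (162,249).

```bash
cat > h.py <<'E'
from cell import telemetry,cams,env
import cv2,numpy as np
from scipy.spatial.transform import Rotation as R
def rot(a): return R.from_euler('xyz',a,degrees=True).as_matrix()
def campose(n,o=None):
    c=cams.calibration(n)
    if n!="wrist": return c,np.array(c["origin"]),rot(c["rotation"])
    T=rot(o["tool_rot"]);H=c["hand_eye"]
    return c,o["tool_pos"]+T@H[:3,3],T@H[:3,:3]
def pix2w(n,uv,z,o=None):
    c,p,M=campose(n,o)
    x=cv2.undistortPoints(np.array(uv,float).reshape(-1,1,2),c["K"],c["dist"]).reshape(-1,2)
    d=np.c_[x,np.ones(len(x))]@M.T
    return p+d*((np.reshape(z,(-1,1))-p[2])/d[:,2:])
def w2pix(n,P,o=None):
    c,p,M=campose(n,o)
    q=(np.array(P,float).reshape(-1,3)-p)@M
    return cv2.projectPoints(q,np.zeros(3),np.zeros(3),c["K"],c["dist"])[0].reshape(-1,2)
E
python3 - <<'E'
from h import *
im=cv2.imread("pics/top0.png")
b,g,r=[im[...,i].astype(int) for i in range(3)]
m=((r>130)&(g<60)&(b<60)); m[:, :240]=0;m[:,310:]=0;m[:200]=0;m[265:]=0
ys,xs=np.nonzero(m); print(xs.min(),xs.max(),ys.min(),ys.max())
print("wheel",pix2w("top",[[(xs.min()+xs.max())/2,(ys.min()+ys.max())/2],[xs.min(),231],[xs.max(),231]],.14))
print("socket",pix2w("top",[[275,250]],.154))
print("handle top",pix2w("top",[[376,228]],.045+.088))
print("block",pix2w("top",[[353,222],[391,218],[395,243],[355,248]],.045))
print(pix2w("top",[[213,279],[162,249]],.06))
cv2.imwrite("pics/crop.png",cv2.resize(im[190:290,220:420],None,fx=4,fy=4,interpolation=cv2.INTER_CUBIC))
E
```

```text
255 257 220 225
wheel [[0.50466165 0.01427062 0.14      ]
 [0.48158924 0.01603863 0.14      ]
 [0.48166329 0.01073368 0.14      ]]
socket [[ 0.42909581 -0.03984065  0.154     ]]
handle top [[ 0.49566451 -0.30489162  0.133     ]]
block [[ 0.5307989  -0.24912365  0.045     ]
 [ 0.54398752 -0.35728107  0.045     ]
 [ 0.4718266  -0.3676577   0.045     ]
 [ 0.45594877 -0.2548852   0.045     ]]
[[0.36095394 0.13768792 0.06      ]
 [0.44274071 0.28566258 0.06      ]]
```

View pics/crop.png

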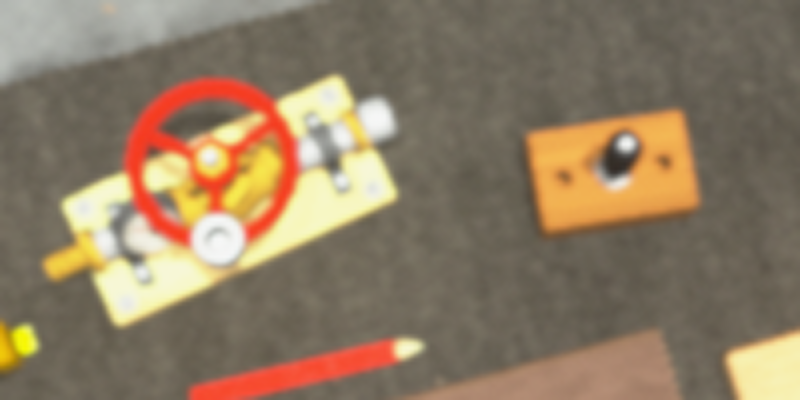

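The crop shows the handle top at crop (627,143), the wheel ring centre at (212,162) and the socket at (219,239). In full-image pixels these are (376.7,225.7), (273,230.5) and (274.7,249.7).

```bash
python3 - <<'E'
from h import *
f=lambda x,y:[220+x/4-.4,190+y/4-.4]
P=pix2w("top",[f(627,143),f(615,176),f(212,162),f(219,239)],[.133,.047,.142,.154]);print(P.round(4))
d=P[3]-P[2];print(np.hypot(*d[:2]),np.degrees(np.arctan2(d[1],d[0])))
E
```

```text
[[ 0.5029 -0.3059  0.133 ]
 [ 0.4976 -0.3065  0.047 ]
 [ 0.4843 -0.0307  0.142 ]
 [ 0.4308 -0.0381  0.154 ]]
0.05398339173724017 -172.16402061754462
```

arm_command(series="0 0 0 0.0937 0;0 0 0 0.0937 0;0 0 0 0.0937 0;0 0 0 0.0937 0;22 -25 0 0 0;22 -25 0 0 0;22 -25 0 0 0;22 -25 0 0 0;22 -25 0 0 0;22 -25 0 0 0;22 -25 0 0 0;22 -25 0 0 0;22 -25 0 0 0;22 -25 0 0 0;22 -25 0 0 0;20 -23 0 0 0;0 0 0 0 0;0 0 0 0 0;0 0 0 0 0", squeeze=40)

```text
time_s: 1.68
tool_pos: [0.4992, -0.3075, 0.2221]
tool_rot: [180.0, 0.1, -0.0]
force: [-0.9, 0.2, -0.3]
grip_width: 0.0871
grasp_force: 0.0
```

```bash
python3 - <<'E'
from h import *
o=telemetry.get_obs();im=cams.read_camera("wrist")
print(o["tool_pos"],o["tool_rot"],o["time_s"],o["qpos"].round(1))
print(w2pix("wrist",[[.5,-.306,.133],[.5,-.306,.045]],o))
cv2.imwrite("pics/w1.png",im)
E
```

```text
[ 0.49924465 -0.30752166  0.22209927] [ 1.79976371e+02  7.18464308e-02 -2.13007813e-02] 1.6833 [ 42.4  11.4 -15.4  92.1   3.2  76.9 -63.5]
[[325.91482477 248.12429266]
 [326.53310333 224.23378993]]
```

View pics/w1.png

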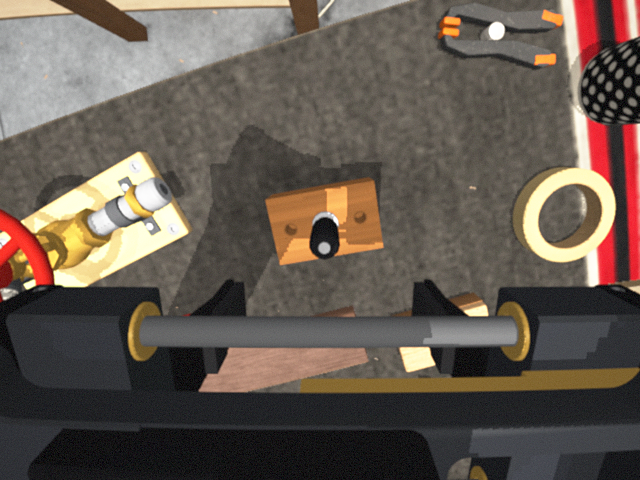

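The wrist view shows the handle top at (324,247) and its collar at (325,222). Both are within about 2 px of the prediction, so I'll make a small correction, descend and grip.

arm_command(series="1 -2.8 10 0 0;0 0 18 0 0;0 0 18 0 0;0 0 18 0 0;0 0 18 0 0;0 0 18 0 0;0 0 18 0 0;0 0 14 0 0;0 0 10 0 0;0 0 0 0 0;0 0 0 0 0;0 0 0 0 255;0 0 0 0 255;0 0 0 0 255;0 0 0 0 255;0 0 0 0 255;0 0 0 0 255;0 0 0 0 255;0 0 0 0 255", squeeze=40)

```text
time_s: 3.32
tool_pos: [0.501, -0.3041, 0.0806]
tool_rot: [180.0, -0.0, 0.0]
force: [-0.8, -0.2, 0.1]
grip_width: 0.0419
grasp_force: 0.0
```

arm_command(series="0 0 0 0 255;0 0 0 0 255;0 0 0 0 255;0 0 0 0 255;0 0 0 0 255;0 0 0 0 255;0 0 0 0 255;0 0 0 0 255")

```text
time_s: 3.98
tool_pos: [0.5009, -0.3041, 0.0805]
tool_rot: [180.0, 0.0, -0.0]
force: [-0.7, 0.5, -0.2]
grip_width: 0.0241
grasp_force: 40.0
```

arm_command(series="0 0 -10 0 255;0 0 -18 0 255;0 0 -20 0 255;0 0 -25 0 255;0 0 -25 0 255;0 0 -25 0 255;0 0 -25 0 255;0 0 -20 0 255;0 0 -17 0 255;-7 -24 0 0 255;-7 -28 0 0 255;-7 -28 0 0 255;-7 -28 0 0 255;-7 -28 0 0 255;-7 -28 0 0 255;-7 -28 0 0 255;-7 -27 0 0 255;0 0 0 0 255;0 0 0 0 255;0 0 0 0 255")

```text
time_s: 5.65
tool_pos: [0.4449, -0.0857, 0.266]
tool_rot: [179.9, -0.0, -0.0]
force: [-0.0, 0.1, -2.1]
grip_width: 0.024
grasp_force: 40.0
```

```bash
python3 - <<'E'
from h import *
o=telemetry.get_obs();im=cams.read_camera("wrist")
print(o["tool_pos"],o["tool_rot"],o["time_s"],o["qpos"].round(1),o["grip_width"])
t=o["tool_pos"]
print(w2pix("wrist",[[.431,-.038,.154],[.484,-.031,.165],t+[0,0,-.061],t+[0,0,-.035]],o))
cv2.imwrite("pics/w2.png",im)
E
```

```text
[ 0.44487377 -0.08569965  0.26601564] [ 1.79928901e+02 -3.28734648e-02 -1.17877286e-02] 5.65 [ 34.3  -6.4 -24.5 104.8  -2.6  81.  -79.7] 0.024000056687172353
[[271.41491789 257.49439827]
 [257.09267657 196.37307245]
 [327.76301151 260.59995899]
 [327.71778004 273.69355146]]
```

View pics/w2.png

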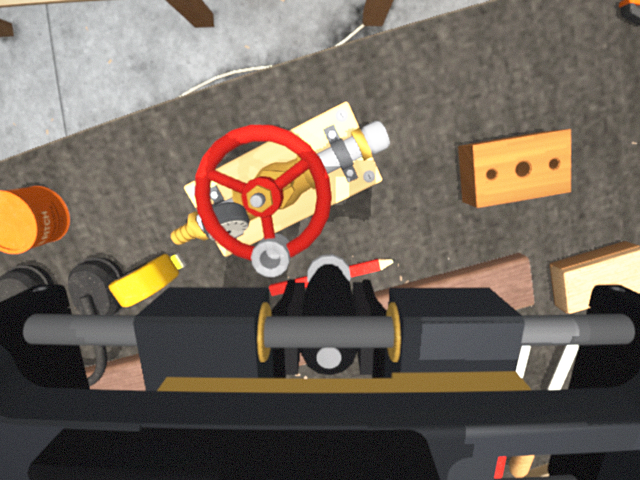

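The handle is held. The socket mouth is at about (270,257), the stem at (260,197) and the handle collar's edge at about (329,262). I'll refine these positions numerically.

```bash
python3 - <<'E'
from h import *
o=telemetry.get_obs()
im=cv2.imread("pics/w2.png")
print(pix2w("wrist",[[270,257],[260,198]],[.154,.165],o))
k=6;c=cv2.resize(im[215:305,230:360],None,fx=k,fy=k,interpolation=cv2.INTER_CUBIC)
# predicted circles: socket outer/bore and collar
t=o["tool_pos"];a=np.linspace(0,2*np.pi,60)
def ring(p,r,col):
    q=(w2pix("wrist",np.array(p)+np.c_[r*np.cos(a),r*np.sin(a),0*a],o)-[230,215]+.5)*k
    cv2.polylines(c,[q.astype(np.int32)],True,col,1)
s=pix2w("wrist",[[270,257]],[.154],o)[0]
ring(s,.0165,(0,255,0));ring(s,.0085,(0,255,0))
ring(t+[0,0,-.035],.0135,(255,0,255))
cv2.imwrite("pics/w2c.png",c)
E
```

```text
[[ 0.43153473 -0.03722782  0.154     ]
 [ 0.48281135 -0.03366686  0.165     ]]
```

View pics/w2c.png

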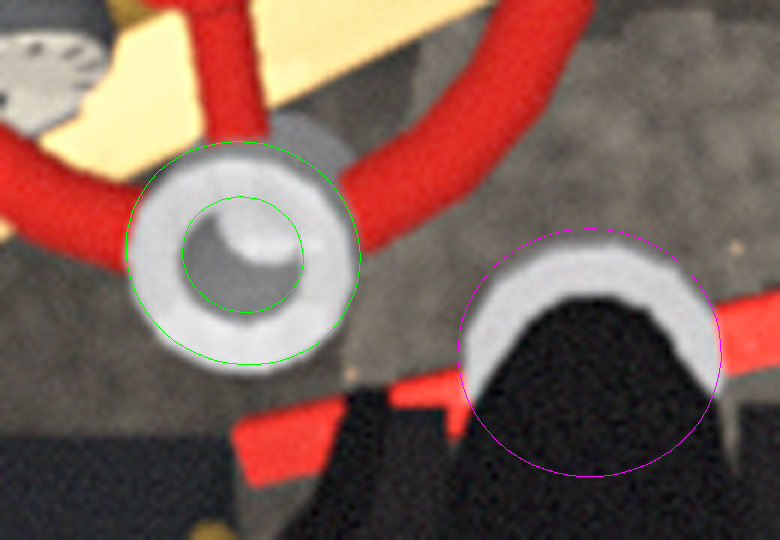

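arm_command(series="-5 -16 0 0 255;-5 -16 0 0 255;-4.4 -16.5 0 0 255;0 0 10 0 255;0 0 15 0 255;0 0 12 0 255;0 0 5 0 255;0 0 0 0 255;0 0 0 0 255;0 0 3 0 255;0 0 3 0 255;0 0 3 0 255;0 0 3 0 255;0 0 0 0 255;0 0 0 0 255")

```text
time_s: 6.95
tool_pos: [0.4304, -0.0366, 0.2114]
tool_rot: [-180.0, 0.0, -0.0]
force: [-0.3, -0.0, -1.0]
grip_width: 0.0242
grasp_force: 40.0
```

arm_command(series="0 0 2.5 0 255;0 0 2.5 0 255;0 0 2.5 0 255;0 0 2.5 0 255;0 0 0 0 255;0 0 0 0 255")

```text
time_s: 7.45
tool_pos: [0.4304, -0.0366, 0.2013]
tool_rot: [180.0, 0.0, -0.0]
force: [-0.4, -0.1, -2.3]
grip_width: 0.0239
grasp_force: 40.0
```

arm_command(series="0 0 2.5 0 255;0 0 2.5 0 255;0 0 2.5 0 255;0 0 2.5 0 255;0 0 1.5 0 255;0 0 1 0 255;0 0 0 0 255;0 0 0 0 255")

```text
time_s: 8.12
tool_pos: [0.4305, -0.0366, 0.1894]
tool_rot: [180.0, 0.0, 0.0]
force: [-3.4, 0.1, 3.3]
grip_width: 0.0243
grasp_force: 40.0
```

```bash
cat > arc.py <<'E'
import sys,numpy as np
# cx cy (mm) r th0 step n  : first row goes from the given start to the circle
def arc(sx,sy,cx,cy,r,th0,step,n,end="255"):
    p=np.array([sx,sy]);acc=[];
    for i in range(1,n+1):
        t=np.radians(th0+step*i);q=np.array([cx+r*np.cos(t),cy+r*np.sin(t)])
        d=np.round(q-p,1);p=p+d;acc.append(f"{d[0]:g} {-d[1]:g} 0 0 {end}")
    print("final",p,"th",th0+step*n);print(";".join(acc))
a=[float(v) for v in sys.argv[1:]];a[7]=int(a[7]);arc(*a)
E
python3 arc.py 430.4 -36.6 482.4 -33.6 52 -176 -5 12
```

```text
final [453.3   9.5] th -236.0
0 -3.9 0 0 255;0.3 -4.5 0 0 255;0.7 -4.5 0 0 255;1 -4.4 0 0 255;1.5 -4.3 0 0 255;1.8 -4.2 0 0 255;2.1 -4 0 0 255;2.5 -3.8 0 0 255;2.9 -3.5 0 0 255;3.1 -3.3 0 0 255;3.4 -3 0 0 255;3.6 -2.7 0 0 255
```

arm_command(series="0 -3.9 0 0 255;0.3 -4.5 0 0 255;0.7 -4.5 0 0 255;1 -4.4 0 0 255;1.5 -4.3 0 0 255;1.8 -4.2 0 0 255;2.1 -4 0 0 255;2.5 -3.8 0 0 255;2.9 -3.5 0 0 255;3.1 -3.3 0 0 255;3.4 -3 0 0 255;3.6 -2.7 0 0 255;0 0 0 0 255;0 0 0 0 255")

```text
time_s: 9.28
tool_pos: [0.4524, 0.0113, 0.1894]
tool_rot: [-179.9, 0.2, 0.1]
force: [-4.9, 2.0, 6.8]
grip_width: 0.0243
grasp_force: 40.0
```

```bash
python3 arc.py 453.4 8.9 482.4 -33.6 54 -236 -6 18
```

```text
final [534.3 -18.7] th -344.0
3.6 -5.2 0 0 255;5.2 -2.4 0 0 255;5.3 -1.8 0 0 255;5.5 -1.3 0 0 255;5.6 -0.7 0 0 255;5.7 -0.1 0 0 255;5.6 0.5 0 0 255;5.6 1.1 0 0 255;5.4 1.7 0 0 255;5.2 2.2 0 0 255;4.9 2.7 0 0 255;4.6 3.2 0 0 255;4.3 3.8 0 0 255;3.9 4.1 0 0 255;3.4 4.5 0 0 255;2.9 4.8 0 0 255;2.4 5.2 0 0 255;1.8 5.3 0 0 255
```

arm_command(series="3.6 -5.2 0 0 255;5.2 -2.4 0 0 255;5.3 -1.8 0 0 255;5.5 -1.3 0 0 255;5.6 -0.7 0 0 255;5.7 -0.1 0 0 255;5.6 0.5 0 0 255;5.6 1.1 0 0 255;5.4 1.7 0 0 255")

```text
time_s: 10.03
tool_pos: [0.5001, 0.0184, 0.1894]
tool_rot: [-180.0, 0.2, 0.0]
force: [-5.4, 0.7, 7.7]
grip_width: 0.0242
grasp_force: 40.0
```

arm_command(series="5.2 2.2 0 0 255;4.9 2.7 0 0 255;4.6 3.2 0 0 255;4.3 3.8 0 0 255;3.9 4.1 0 0 255;3.4 4.5 0 0 255;2.9 4.8 0 0 255;2.4 5.2 0 0 255;1.8 5.3 0 0 255")

```text
time_s: 10.78
tool_pos: [0.5322, -0.0158, 0.1895]
tool_rot: [-179.8, 0.3, 0.1]
force: [-8.5, 3.4, 9.2]
grip_width: 0.024
grasp_force: 40.0
```

```bash
python3 - <<'E'
import numpy as np
from scipy.optimize import least_squares
P=np.array([[430.4,-36.6],[452.4,11.3],[500.1,18.4],[532.2,-15.8]])
s=least_squares(lambda v:np.hypot(*(P-v[:2]).T)-v[2],[482,-33,52]);print(s.x,s.fun)
s=least_squares(lambda v:np.hypot(*(P-v[:2]).T)-52,[482,-33]);print(s.x,s.fun)
print(np.degrees(np.arctan2(*(P-s.x[:2]).T[::-1])))
E
python3 arc.py 534.3 -18.7 481 -33 52.3 -344 -6 18
```

```text
[482.43187144 -31.046885    52.20057766] [ 0.12678356 -0.28553194  0.30806167 -0.14931328]
[482.3847551  -30.80451467] [ 0.30681039 -0.30981046  0.29640681  0.02589821]
[-173.63868632  125.4565914    70.19945409   16.76247309]
final [479.2 -85.3] th -452.0
-1.8 5.2 0 0 255;0.7 5.5 0 0 255;0.1 5.4 0 0 255;-0.5 5.5 0 0 255;-1.1 5.4 0 0 255;-1.6 5.2 0 0 255;-2.1 5 0 0 255;-2.6 4.8 0 0 255;-3.2 4.5 0 0 255;-3.6 4.1 0 0 255;-4 3.8 0 0 255;-4.4 3.3 0 0 255;-4.6 2.8 0 0 255;-5 2.3 0 0 255;-5.2 1.8 0 0 255;-5.3 1.2 0 0 255;-5.5 0.7 0 0 255;-5.4 0.1 0 0 255
```

```bash
python3 arc.py 534.3 -18.7 482.2 -31 52.2 13.3 -6 66 | tr ';' '\n' | sed 's/ 0 0 255//' | awk 'NR==1{print;next}{printf "%s; ",$0} (NR-1)%6==0{print ""}'
```

```text
final [530.4 -51.1] th -382.7
-0.3 5.7; 0.4 5.4; -0.2 5.5; -0.7 5.4; -1.3 5.3; -1.8 5.1; 
-2.4 5; -2.9 4.6; -3.3 4.3; -3.8 4; -4.2 3.5; -4.5 3.1; 
-4.8 2.6; -5 2.1; -5.3 1.5; -5.4 1; -5.4 0.4; -5.5 -0.2; 
-5.4 -0.7; -5.3 -1.3; -5.1 -1.8; -5 -2.4; -4.6 -2.9; -4.3 -3.3; 
-4 -3.8; -3.5 -4.2; -3.1 -4.5; -2.6 -4.8; -2.1 -5; -1.5 -5.3; 
-1 -5.4; -0.4 -5.4; 0.2 -5.5; 0.7 -5.4; 1.3 -5.3; 1.8 -5.1; 
2.4 -5; 2.9 -4.6; 3.3 -4.3; 3.8 -4; 4.2 -3.5; 4.5 -3.1; 
4.8 -2.6; 5 -2.1; 5.3 -1.5; 5.4 -1; 5.4 -0.4; 5.5 0.2; 
5.4 0.7; 5.3 1.3; 5.1 1.8; 5 2.4; 4.6 2.9; 4.3 3.3; 
4 3.8; 3.5 4.2; 3.1 4.5; 2.6 4.8; 2.1 5; 1.5 5.3; 
1 5.4; 0.4 5.4; -0.2 5.5; -0.7 5.4; -1.3 5.3; -1.8 5.1;
```

arm_command(series="-0.3 5.7 0 0 255;0.4 5.4 0 0 255;-0.2 5.5 0 0 255;-0.7 5.4 0 0 255;-1.3 5.3 0 0 255;-1.8 5.1 0 0 255")

```text
time_s: 11.28
tool_pos: [0.5306, -0.0465, 0.1895]
tool_rot: [-179.7, -0.0, 0.1]
force: [-2.2, 5.9, 4.4]
grip_width: 0.0244
grasp_force: 40.0
```

arm_command(series="-2.4 5 0 0 255;-2.9 4.6 0 0 255;-3.3 4.3 0 0 255;-3.8 4 0 0 255;-4.2 3.5 0 0 255;-4.5 3.1 0 0 255")

```text
time_s: 11.78
tool_pos: [0.5113, -0.072, 0.1896]
tool_rot: [-179.8, -0.3, 0.1]
force: [2.4, 5.0, 1.1]
grip_width: 0.0242
grasp_force: 40.0
```

arm_command(series="-4.8 2.6 0.5 0 255;-5 2.1 0.3 0 255;-5.3 1.5 0 0 255;-5.4 1 0 0 255;-5.4 0.4 0 0 255;-5.5 -0.2 0 0 255")

```text
time_s: 12.28
tool_pos: [0.4809, -0.0814, 0.1896]
tool_rot: [-180.0, -0.4, 0.0]
force: [4.1, 1.0, 0.7]
grip_width: 0.0243
grasp_force: 40.0
```

arm_command(series="-5.4 -0.7 0.3 0 255;-5.3 -1.3 0 0 255;-5.1 -1.8 0 0 255;-5 -2.4 0 0 255;-4.6 -2.9 0 0 255;-4.3 -3.3 0 0 255")

```text
time_s: 12.78
tool_pos: [0.4507, -0.0711, 0.1895]
tool_rot: [179.8, -0.4, -0.0]
force: [4.6, -2.8, 3.6]
grip_width: 0.0241
grasp_force: 40.0
```

arm_command(series="-4 -3.8 0 0 255;-3.5 -4.2 0 0 255;-3.1 -4.5 0 0 255;-2.6 -4.8 0 0 255")

```text
time_s: 13.12
tool_pos: [0.4368, -0.0549, 0.1894]
tool_rot: [179.7, -0.3, -0.1]
force: [1.9, -4.6, 4.8]
grip_width: 0.0239
grasp_force: 40.0
```

arm_command(series="-2.1 -5 0 0 255;-1.5 -5.3 0 0 255;-1 -5.4 0 0 255;-0.4 -5.4 0 0 255;0.2 -5.5 0 0 255")

```text
time_s: 13.53
tool_pos: [0.4306, -0.029, 0.1894]
tool_rot: [179.7, -0.1, -0.1]
force: [-1.4, -5.8, 9.5]
grip_width: 0.0244
grasp_force: 40.0
```

arm_command(series="0.7 -5.4 0 0 255;1.3 -5.3 0 0 255;1.8 -5.1 0 0 255;2.4 -5 0 0 255;2.9 -4.6 0 0 255")

```text
time_s: 13.95
tool_pos: [0.4387, -0.0027, 0.1894]
tool_rot: [179.8, 0.1, -0.1]
force: [-5.4, -4.1, 11.8]
grip_width: 0.0243
grasp_force: 40.0
```

arm_command(series="3.3 -4.3 -0.3 0 255;3.8 -4 0 0 255;4.2 -3.5 0 0 255;4.5 -3.1 0 0 255;4.8 -2.6 0 0 255")

```text
time_s: 14.37
tool_pos: [0.459, 0.0158, 0.1894]
tool_rot: [179.8, 0.1, -0.1]
force: [-5.0, -2.2, 11.5]
grip_width: 0.0241
grasp_force: 40.0
```

arm_command(series="5 -2.1 0 0 255;5.3 -1.5 0 0 255;5.4 -1 0 0 255;5.4 -0.4 0 0 255;5.5 0.2 0 0 255")

```text
time_s: 14.78
tool_pos: [0.4856, 0.0213, 0.1894]
tool_rot: [179.9, 0.1, -0.0]
force: [-6.1, -0.4, 10.9]
grip_width: 0.0243
grasp_force: 40.0
```

arm_command(series="5.4 0.7 0 0 255;5.3 1.3 0 0 255;5.1 1.8 0 0 255;5 2.4 0 0 255;4.6 2.9 0 0 255")

```text
time_s: 15.2
tool_pos: [0.5108, 0.0129, 0.1894]
tool_rot: [180.0, 0.2, 0.0]
force: [-6.3, 1.5, 11.4]
grip_width: 0.0242
grasp_force: 40.0
```

arm_command(series="4.3 3.3 0 0 255;4 3.8 0 0 255;3.5 4.2 0 0 255;3.1 4.5 0 0 255;2.6 4.8 0 0 255")

```text
time_s: 15.62
tool_pos: [0.528, -0.0065, 0.1894]
tool_rot: [-179.9, 0.2, 0.0]
force: [-7.7, 2.6, 11.6]
grip_width: 0.0242
grasp_force: 40.0
```

arm_command(series="2.1 5 0 0 255;1.5 5.3 0 0 255;1 5.4 0 0 255;0.4 5.4 0 0 255")

```text
time_s: 15.95
tool_pos: [0.5324, -0.0116, 0.1898]
tool_rot: [-178.7, 0.3, 0.6]
force: [-10.0, 34.5, 17.0]
grip_width: 0.0247
grasp_force: 40.4
```

Stop found: the force jumped to 34 N. I'll relax the push to a few newtons and record the shut reference.

arm_command(series="-0.4 -5 0 0 255;-0.8 -5 0 0 255;0 0 0 0 255;0 0 0 0 255")

```text
time_s: 16.28
tool_pos: [0.5322, -0.0097, 0.1898]
tool_rot: [-179.4, 0.1, 0.4]
force: [-6.3, 14.9, 10.8]
grip_width: 0.0242
grasp_force: 40.0
```

```bash
python3 - <<'E'
from h import *
o=telemetry.get_obs();print(o["tool_pos"],o["tool_rot"],o["force"],o["time_s"])
for n in("top","scene","wrist"): cv2.imwrite(f"pics/shut_{n}.png",cams.read_camera(n))
def crop(n,P,w,h):
    u,v=w2pix(n,P,o)[0].astype(int); im=cv2.imread(f"pics/shut_{n}.png")
    print(n,u,v); return cv2.resize(im[v-h:v+h,u-w:u+w],(400,300),interpolation=cv2.INTER_CUBIC)
a=crop("top",[.4822,-.031,.15],40,30);b=crop("scene",[.4822,-.031,.15],40,30)
w=cv2.resize(cv2.imread("pics/shut_wrist.png")[:300,100:500],(400,300))
cv2.imwrite("pics/shut.png",np.vstack([np.hstack([a,b]),np.hstack([w,w*0])]))
E
```

```text
[ 0.53224995 -0.00972106  0.18976669] [-1.79379441e+02  9.60812332e-02  3.62563652e-01] [-6.275565   14.93993782 10.80953407] 16.2833
top 272 230
scene 280 246
```

View pics/shut.png

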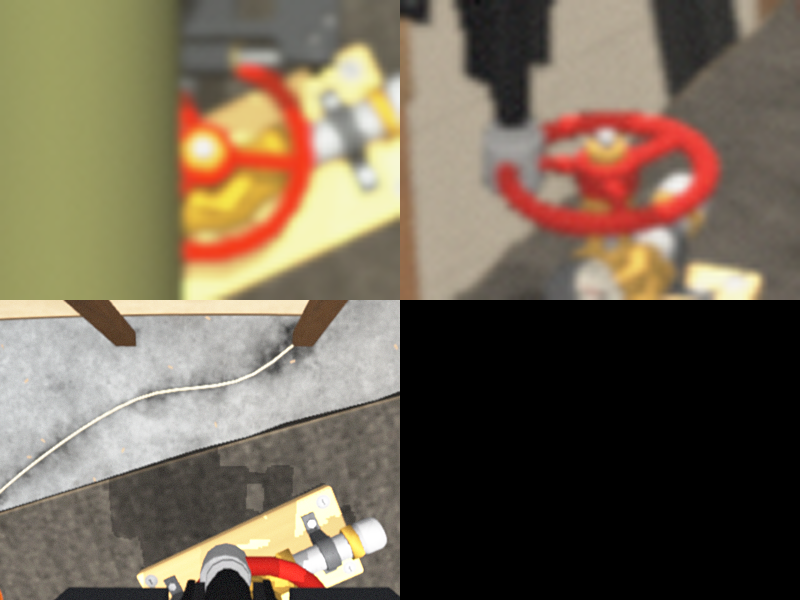

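The shut reference is recorded. It shows the scene camera's view of the socket with the grip at its left, the top view with one spoke pointing right, and the wrist view with the socket under the handle. Next I'll back off.

```bash
python3 arc.py 533.2 -19.8 482.2 -31 52.2 12.4 6 60 | tr ';' '\n' | awk 'NR==1{print;next}{printf "%s;",$0} (NR-1)%15==0{print ""}'
```

```text
final [533.2 -19.8] th 372.4
-1.5 -5.3 0 0 255;-2 -5.1 0 0 255;-2.5 -4.8 0 0 255;-3 -4.6 0 0 255;-3.5 -4.2 0 0 255;-3.8 -3.8 0 0 255;-4.3 -3.4 0 0 255;-4.6 -3 0 0 255;-4.9 -2.4 0 0 255;-5.1 -2 0 0 255;-5.3 -1.3 0 0 255;-5.4 -0.9 0 0 255;-5.5 -0.2 0 0 255;-5.4 0.3 0 0 255;-5.4 0.9 0 0 255;
-5.3 1.5 0 0 255;-5.1 2 0 0 255;-4.8 2.5 0 0 255;-4.6 3 0 0 255;-4.2 3.5 0 0 255;-3.8 3.8 0 0 255;-3.4 4.3 0 0 255;-3 4.6 0 0 255;-2.4 4.9 0 0 255;-2 5.1 0 0 255;-1.3 5.3 0 0 255;-0.9 5.4 0 0 255;-0.2 5.5 0 0 255;0.3 5.4 0 0 255;0.9 5.4 0 0 255;
1.5 5.3 0 0 255;2 5.1 0 0 255;2.5 4.8 0 0 255;3 4.6 0 0 255;3.5 4.2 0 0 255;3.8 3.8 0 0 255;4.3 3.4 0 0 255;4.6 3 0 0 255;4.9 2.4 0 0 255;5.1 2 0 0 255;5.3 1.3 0 0 255;5.4 0.9 0 0 255;5.5 0.2 0 0 255;5.4 -0.3 0 0 255;5.4 -0.9 0 0 255;
5.3 -1.5 0 0 255;5.1 -2 0 0 255;4.8 -2.5 0 0 255;4.6 -3 0 0 255;4.2 -3.5 0 0 255;3.8 -3.8 0 0 255;3.4 -4.3 0 0 255;3 -4.6 0 0 255;2.4 -4.9 0 0 255;2 -5.1 0 0 255;1.3 -5.3 0 0 255;0.9 -5.4 0 0 255;0.2 -5.5 0 0 255;-0.3 -5.4 0 0 255;-0.9 -5.4 0 0 255;
```

arm_command(series="-1.5 -5.3 0 0 255;-2 -5.1 0 0 255;-2.5 -4.8 0 0 255;-3 -4.6 0 0 255;-3.5 -4.2 0 0 255;-3.8 -3.8 0 0 255;-4.3 -3.4 0 0 255;-4.6 -3 0 0 255;-4.9 -2.4 0 0 255;-5.1 -2 0 0 255;-5.3 -1.3 0 0 255;-5.4 -0.9 0 0 255;-5.5 -0.2 0 0 255;-5.4 0.3 0 0 255;-5.4 0.9 0 0 255")

```text
time_s: 17.68
tool_pos: [0.4735, 0.0211, 0.1897]
tool_rot: [-180.0, -0.4, 0.0]
force: [6.2, 0.1, 4.2]
grip_width: 0.0242
grasp_force: 40.0
```

arm_command(series="-5.3 1.5 0.3 0 255;-5.1 2 0 0 255;-4.8 2.5 0 0 255;-4.6 3 0 0 255;-4.2 3.5 0 0 255;-3.8 3.8 0 0 255;-3.4 4.3 0 0 255;-3 4.6 0 0 255;-2.4 4.9 0 0 255;-2 5.1 0 0 255;-1.3 5.3 0 0 255;-0.9 5.4 0 0 255;-0.2 5.5 0 0 255;0.3 5.4 0 0 255;0.9 5.4 0 0 255")

```text
time_s: 18.93
tool_pos: [0.4328, -0.0388, 0.1896]
tool_rot: [-179.8, -0.2, 0.1]
force: [1.5, 6.4, 9.3]
grip_width: 0.0246
grasp_force: 40.0
```

arm_command(series="1.5 5.3 0 0 255;2 5.1 0 0 255;2.5 4.8 0 0 255;3 4.6 0 0 255;3.5 4.2 0 0 255;3.8 3.8 0 0 255;4.3 3.4 0 0 255;4.6 3 0 0 255;4.9 2.4 0 0 255;5.1 2 0 0 255;5.3 1.3 0 0 255;5.4 0.9 0 0 255;5.5 0.2 0 0 255;5.4 -0.3 0 0 255;5.4 -0.9 0 0 255")

```text
time_s: 20.18
tool_pos: [0.4923, -0.0806, 0.1897]
tool_rot: [-180.0, 0.2, 0.0]
force: [-7.0, 1.5, 15.6]
grip_width: 0.0245
grasp_force: 40.0
```

arm_command(series="5.3 -1.5 0 0 255;5.1 -2 0 0 255;4.8 -2.5 0 0 255;4.6 -3 0 0 255;4.2 -3.5 0 0 255;3.8 -3.8 0 0 255;3.4 -4.3 0 0 255;3 -4.6 0 0 255;2.4 -4.9 0 0 255;2 -5.1 0 0 255;1.3 -5.3 0 0 255;0.9 -5.4 0 0 255;0.2 -5.5 0 0 255;-0.3 -5.4 0 0 255;-0.9 -5.4 0 0 255")

```text
time_s: 21.43
tool_pos: [0.535, -0.0223, 0.1897]
tool_rot: [179.7, -0.3, -0.1]
force: [1.7, -6.5, 7.1]
grip_width: 0.0241
grasp_force: 40.0
```

arm_command(series="-1.5 -5.3 0 0 255;-2 -5.1 0 0 255;-2.5 -4.8 0 0 255;-3 -4.6 0 0 255;-3.5 -4.2 0 0 255;-3.8 -3.8 0 0 255;-4.3 -3.4 0 0 255;-4.6 -3 0 0 255;-4.9 -2.4 0 0 255;-5.1 -2 0 0 255;-5.3 -1.3 0 0 255;-5.4 -0.9 0 0 255;-5.5 -0.2 0 0 255;-5.4 0.3 0 0 255;-5.4 0.9 0 0 255")

```text
time_s: 22.68
tool_pos: [0.4737, 0.0212, 0.1897]
tool_rot: [-180.0, -0.4, 0.0]
force: [5.1, 0.1, 5.7]
grip_width: 0.024
grasp_force: 40.0
```

arm_command(series="-5.3 1.5 0 0 255;-5.1 2 0 0 255;-4.8 2.5 0 0 255;-4.6 3 0 0 255;-4.2 3.5 0 0 255;-3.8 3.8 0 0 255;-3.4 4.3 0 0 255;-3 4.6 0 0 255;-2.4 4.9 0 0 255;-2 5.1 0 0 255;-1.3 5.3 0 0 255;-0.9 5.4 0 0 255;-0.2 5.5 0 0 255;0.3 5.4 0 0 255;0.9 5.4 0 0 255")

```text
time_s: 23.93
tool_pos: [0.4328, -0.0388, 0.1896]
tool_rot: [-179.8, -0.2, 0.1]
force: [2.1, 5.6, 9.7]
grip_width: 0.0242
grasp_force: 40.0
```

arm_command(series="1.5 5.3 0 0 255;2 5.1 0 0 255;2.5 4.8 0 0 255;3 4.6 0 0 255;3.5 4.2 0 0 255;3.8 3.8 0 0 255;4.3 3.4 0 0 255;4.6 3 0 0 255;4.9 2.4 0 0 255;5.1 2 0 0 255;5.3 1.3 0 0 255;5.4 0.9 0 0 255;5.5 0.2 0 0 255;5.4 -0.3 0 0 255;5.4 -0.9 0 0 255")

```text
time_s: 25.18
tool_pos: [0.4923, -0.0806, 0.1897]
tool_rot: [-180.0, 0.2, 0.0]
force: [-6.4, 0.8, 15.1]
grip_width: 0.0242
grasp_force: 40.0
```

arm_command(series="5.3 -1.5 0 0 255;5.1 -2 0 0 255;4.8 -2.5 0 0 255;4.6 -3 0 0 255;4.2 -3.5 0 0 255;3.8 -3.8 0 0 255;3.4 -4.3 0 0 255;3 -4.6 0 0 255;2.4 -4.9 0 0 255;2 -5.1 0 0 255;1.3 -5.3 0 0 255;0.9 -5.4 0 0 255;0.2 -5.5 0 0 255;-0.3 -5.4 0 0 255;-0.9 -5.4 0 0 255;0 0 0 0 255;0 0 0 0 255")

```text
time_s: 26.6
tool_pos: [0.5347, -0.0206, 0.1897]
tool_rot: [179.8, -0.2, -0.0]
force: [1.2, -2.8, 7.8]
grip_width: 0.0245
grasp_force: 40.0
```

```bash
cat > ang.py <<'E'
from h import *
import sys
C=np.array([.4824,-.031]);A=np.arange(-180,180,.25);RR=np.arange(.022,.042,.001)
def prof(n,im):
    a,r=np.meshgrid(np.radians(A),RR)
    P=np.c_[(C[0]+r*np.cos(a)).ravel(),(C[1]+r*np.sin(a)).ravel(),np.full(a.size,.142)]
    uv=w2pix(n,P).astype(np.float32).reshape(*a.shape,2)
    s=cv2.remap(im,uv[...,0],uv[...,1],cv2.INTER_LINEAR).astype(float)
    return np.clip(s[...,2]-np.maximum(s[...,0],s[...,1])-25,0,None).mean(0)
def peaks(p):
    from scipy.signal import find_peaks
    q=np.convolve(np.r_[p[-40:],p,p[:40]],np.ones(25)/25,"same")[40:-40]
    k,_=find_peaks(q,prominence=12,distance=80)
    out=[]
    for i in k:
        j=np.arange(i-50,i+51)%len(A);w=np.clip(p[j]-.35*p[j].max(),0,None)
        out.append((round(float(A[i]+(w*np.arange(-50,51)).sum()/w.sum()*.25),1),int(q[i])))
    return out
if __name__=="__main__":
    for n in("top","scene"):
        tags=sys.argv[1:]
        for t in tags: print(n,t,peaks(prof(n,cv2.imread(f"pics/{n}0.png" if t=="0" else f"pics/{t}_{n}.png"))))
E
cat > snap.py <<'E'
from h import *
import sys
o=telemetry.get_obs();print(o["tool_pos"],o["tool_rot"],o["force"],o["time_s"])
for n in("top","scene","wrist"): cv2.imwrite(f"pics/{sys.argv[1]}_{n}.png",cams.read_camera(n))
E
python3 snap.py a; python3 ang.py 0 shut a
```

```text
[ 0.53472595 -0.02062477  0.18968957] [ 1.79831944e+02 -2.47668158e-01 -2.63570866e-02] [ 1.15035754 -2.79700944  7.83340109] 26.6
top 0 [(-173.1, 62), (-55.0, 126), (64.4, 146)]
top shut [(-93.9, 138), (23.0, 60)]
top a [(-110.7, 140), (8.3, 73)]
scene 0 [(-62.5, 62), (-17.6, 34), (72.3, 135), (142.2, 71)]
scene shut [(-96.9, 139), (-27.3, 28), (30.3, 61), (147.7, 110)]
scene a [(-114.1, 139), (10.7, 62), (131.3, 101)]
```

The spoke angles in both cameras show the wheel 16.8° short of two turns. I'll advance about 13.5° and re-measure.

arm_command(series="-1.5 -5.3 0 0 255;-2 -5.1 0 0 255;-0.7 -1.4 0 0 255;0 0 0 0 255;0 0 0 0 255;0 0 0 0 255")

```text
time_s: 27.25
tool_pos: [0.531, -0.0088, 0.1897]
tool_rot: [179.9, -0.3, -0.0]
force: [3.2, -2.9, 6.6]
grip_width: 0.0244
grasp_force: 40.0
```

```bash
python3 snap.py b; python3 ang.py shut b
```

```text
[ 0.53095332 -0.00882195  0.18967388] [ 1.79855918e+02 -2.99161567e-01 -4.39755383e-02] [ 3.16574756 -2.86460898  6.61150844] 27.25
top shut [(-93.9, 138), (23.0, 60)]
top b [(-97.0, 139), (22.4, 71), (144.7, 86)]
scene shut [(-96.9, 139), (-27.3, 28), (30.3, 61), (147.7, 110)]
scene b [(-99.9, 139), (-17.8, 34), (27.5, 59), (145.0, 123)]
```

arm_command(series="-0.4 -0.7 0 0 255;-0.4 -0.7 0 0 255;-0.4 -0.7 0 0 255;0 0 0 0 255;0 0 0 0 255;0 0 0 0 255")

```text
time_s: 27.9
tool_pos: [0.5302, -0.0073, 0.1897]
tool_rot: [179.8, -0.4, -0.1]
force: [4.5, -4.1, 6.7]
grip_width: 0.0241
grasp_force: 40.0
```

```bash
python3 snap.py c; python3 ang.py shut c
```

```text
[ 0.53016626 -0.00728638  0.18968246] [ 1.79822448e+02 -3.51014169e-01 -7.03919463e-02] [ 4.45988089 -4.11853294  6.74597034] 27.9
top shut [(-93.9, 138), (23.0, 60)]
top c [(-95.2, 138), (24.2, 67), (146.0, 118)]
scene shut [(-96.9, 139), (-27.3, 28), (30.3, 61), (147.7, 110)]
scene c [(-98.0, 140), (-23.8, 31), (29.4, 58), (147.0, 128)]
```

arm_command(series="-0.3 -0.5 0.2 0 255;-0.2 -0.5 0 0 255;0 0 0 0 255;0 0 0 0 255;0 0 0 0 255")

```text
time_s: 28.47
tool_pos: [0.5298, -0.0064, 0.1897]
tool_rot: [179.8, -0.4, -0.1]
force: [3.2, -4.3, 6.2]
grip_width: 0.0239
grasp_force: 40.0
```

```bash
python3 snap.py d; python3 ang.py shut d; python3 - <<'E'
from h import *
im=cv2.imread("pics/d_wrist.png");s=cv2.imread("pics/d_scene.png")
a=cv2.resize(im[180:330,220:420],(400,300));b=cv2.resize(s[206:266,230:310],(400,300),interpolation=cv2.INTER_CUBIC)
cv2.imwrite("pics/d.png",np.hstack([a,b]))
E
```

```text
[ 0.52977086 -0.00642049  0.18966626] [ 1.79809095e+02 -3.65641185e-01 -7.31432376e-02] [ 3.23630309 -4.30390146  6.16368781] 28.4667
top shut [(-93.9, 138), (23.0, 60)]
top d [(-94.2, 137), (25.0, 66), (146.6, 127)]
scene shut [(-96.9, 139), (-27.3, 28), (30.3, 61), (147.7, 110)]
scene d [(-97.2, 139), (-17.3, 31), (30.5, 59), (147.7, 133)]
```

View pics/d.png

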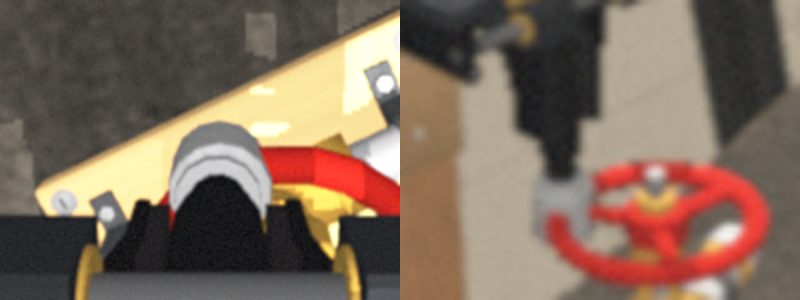

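The wheel is now within about 0.3° of two turns. The view shows the collar sitting on the socket rim. I'll press down slightly to confirm the handle is fully home.

arm_command(series="0 0 0.7 0 255;0 0 0.7 0 255;0 0 0 0 255;0 0 0 0 255;0 0 0 0 255")

```text
time_s: 29.03
tool_pos: [0.5299, -0.0064, 0.1896]
tool_rot: [179.8, -0.4, -0.1]
force: [0.7, -3.8, 14.0]
grip_width: 0.0241
grasp_force: 40.0
```

```bash
python3 snap.py e; python3 ang.py shut e
```

```text
[ 0.52989049 -0.00640834  0.18959295] [ 1.79778977e+02 -3.98706836e-01 -7.06712161e-02] [ 0.65457053 -3.84253709 13.96278169] 29.0333
top shut [(-93.9, 138), (23.0, 60)]
top e [(-94.1, 137), (25.0, 66), (146.6, 128)]
scene shut [(-96.9, 139), (-27.3, 28), (30.3, 61), (147.7, 110)]
scene e [(-97.4, 138), (-17.4, 31), (30.6, 59), (147.8, 133)]
```

```bash
python3 -c "
from cell import env
print(env.sign_off())"
```

```text
the job is handed in; nothing more can be done
None
```

The job is handed in at about 29 s: the wheel was wound shut against its stop, then backed off two full turns (within about 0.3° by camera, reached from the closed side). The arm is still gripping the handle, which is pressed fully home in its socket.

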